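Open the touch-latch nursery cupboard

TASK

Open the sage-green cupboard for me, hands off everything else: its door has no handle, so press it in gently near its free edge until the push catch lets go and the door springs ajar, then put a fingertip behind the door and push it wide open, about square to the cupboard. Grip nothing, keep the white cupboard shut, leave the other things on the dresser where they stand, and finish clear of the door.

Things in the scene. Friction and masses are not known exactly. Their poses are not given: they have to be found in the camera images.
- sage_box: Sage-green cupboard, fixed: 180 mm wide, 160 deep without its door, 200 high; sage top and sides, birch-ply door edge. Origin: centre of its underside, on the mat. Own x points from front to back (the door is on the -x side, facing the robot), y to the robot's left, z up. Its front panel edges lie at own x = -80 mm. A white twin stands 30 mm or more beside it.
- sage_door (a joint): Angle of the sage door about its upright hinge at the cupboard's left (+y) side, rad. 0 shut (rests within 0.005 of it); negative when pressed in, stop at -0.03 (5 mm at the free edge); positive when open, stop at 1.66. The catch lets go only when the door is pressed nearly to its inner stop: it gives at 3 to 5 N near the free edge, and 6 to 10 N brings it home. It does not latch again.
- sage_press (a point): Point on the door's outer face, 26 mm in from its free (right) edge and 30 mm below its top edge: a good place to press. Moves with the door. Its x axis points into the door (the pressing direction), y towards the hinge, z up. Draw back 120 mm after pressing: the spring then pushes the door out to 0.4 to 0.5 rad (free edge 70 to 85 mm off the cupboard).
- sage_hinge (a point): On the hinge line at the height of the door's top edge (198 mm above the cupboard's origin), in the plane of the door's inner face. Stays put; its axes turn with the door: x points out of the inner face (into the cupboard when shut), y from free edge to hinge, so the free edge is 176 mm along -y. The door turns clockwise seen from above as it opens.
- sage_edge (a point): Top corner of the door at its free edge, on the inner face. Moves with the door; same axes as sage_hinge. Once ajar, the door turns lightly (about 1 N at the edge) and stays where it is left. The whole door is a flat panel 176 mm wide, 184 mm high, 16 mm thick; shut, its inner face is 6 mm in front of the cupboard's panel edges.
- sage_inside (a point): Middle of the door's inner face, 30 mm below its top edge: push there or further out to swing the door. Axes as sage_hinge. The face is clear but for hinge cups near the hinge, a steel strike 112 to 130 mm below the top near the free edge, and the spring rod 107 mm below the top at mid-width. Pushing on inner and outer face at once, as a pinch does, is gripping.
- white_box: The white twin cupboard, same size, build and axes, also fixed; leave it shut.
- white_door (a joint): Angle of the white cupboard's door, rad, 0 shut, same behaviour as sage_door.
- bottle: Glass baby bottle with white twist cap and clear dome, 62 mm across, 170 mm tall, standing loose. Origin: centre of its underside, z up.
- dispenser: Formula dispenser: three stacked round tiers (mint, cream, blush) under a white spout lid, 92 mm across, 156 mm tall, loose. Origin: centre of its underside.
- monitor: White baby-monitor camera: round foot 80 mm across, ball head with black lens, 145 mm tall, loose. Origin: centre of its underside.
- teether: Beige silicone teether lying flat: ring 76 mm across with two ears, about 115 mm long, 16 mm thick, loose. Origin: under the ring's centre; x points to the ears.
- cream_jar: Blush cream jar with white lid, 66 mm across, 53 mm tall, loose. Origin: centre of its underside.
- hairbrush: Wooden baby hairbrush, about 170 mm long, 40 mm wide, 28 mm high, bristles down, loose. Origin: under its middle; x points to the bristles.

How it is judged:
By the outcome, as a careful person would: the job done as asked, in the order asked, and still so for the second after the job is handed in, with the robot touching nothing.
It also fails if it takes over 51 s, if anything falls off the work surface, if the arm or the gripper's body presses on something with over 40 N, if the wrist force passes 120 N, or if a joint passes its speed limit or range.

ROBOT

A 6-joint arm with a two-finger parallel gripper is mounted at the origin on the work surface. World frame = base frame: x ahead of the robot, y to its left, z up, the work surface at z = 0. Lengths are in m, angles in rad, forces in N, time in s.
With the tool pointing down it reaches from about 0.3 to 0.75 m from the base axis. Payload 8.5 kg.
Tool frame: the origin (TCP) lies at the very end of the fingers, on their centre line; the grasp point (between the pads) lies env.tcp_to_grasp behind it (env.tcp_to_grasp is the distance from the TCP to the grasp point, in m); z points along the fingers, y is the line along which they close (so a half turn about z gives the same grasp; the last joint's range is limited). The gripper opens to 88 mm and grips with 3 to 60 N. Pads are 18 mm wide; open, the fingers measure 123 mm over their backs; the gripper's body (75 mm by 187 mm) begins 45 mm behind the grasp point.
Start: joints at [0.891, 0.381, 1.297, -0, 1.464, -0.215], TCP at [0.247, 0.492, 0.216] pointing down, gripper open.
Joint ranges: [-3.11, 3.11], [-0.89, 2.33], [0.22, 2.48], [-1.42, 4.56], [0.17, 2.85], [-2.88, 2.88]. Speed limits (rad/s): [2.39, 2.39, 3.14, 3.14, 3.14, 3.14].

INTERFACE

Orientations are given as a rotation vector (axis times angle).
In Python, from rig import env gives the robot as it stands.
- The arm moves only by the tool move_arm, never from a script. Its argument "series" is a list of rows, each a list of 4 numbers: the shift along the tool's x, y, z in m, then the turn about the tool's z in rad. In form: [[tx, ty, tz, yaw], ...]. A call has 1 to 20 rows; each row shifts and turns the commanded pose from where the row before left it, along the tool's axes as they then stand; what a row does not reach is not made up. A row lasts 1/10 s, in which the tool goes at most 50 mm and 8.59 degrees, less where a joint would pass 70% of its speed; a pose out of reach is approached as far as the arm can. A call is refused whole if a number of a shift passes 0.05 or a number of a turn 0.15, either way. A call with a gripper value outside its range is refused whole. "grip" is the closure, from 0 (fully open) to 1 (shut), set as the call begins (left out, the last holds). The fingers move at their own pace and stop on an object; "force" is the grip in N (left out, the last holds). Time passes only in rows, so rows that do not move let the fingers close. It gives the time, the measured TCP pose, the force, the opening and the grip force at its end, in the units of the state.
- env.get_state(): the state, without advancing time (a new reading comes with each control period).
- env.snapshot(name): name is "scene" or "top"; returns a dict with "image" (480x640x3 uint8, red, green, blue), "camera_matrix" (3x3 intrinsics, pixels), "pose" (4x4, takes a point from camera to world coordinates). Camera axes: x right, y up, looking along -z (the intrinsics and any distortion apply to the point x, -y, -z); pixel columns grow to the right and rows downward; lengths in m; the calibration is good to about 2 mm. A picture is of the moment at which its call begins. There is no depth.
- env.sign_off(): hands the job in; it is judged then, once.
The state is a dict: "t": time; "joint_positions": joint angles; "joint_velocities": joint speeds; "joint_torque": joint torques, N m; "tool_pos": TCP position; "tcp_rot": TCP orientation; "wrist_force": force on the tool from outside, world axes, zero at the start; "wrist_torque": the same for the moment, N m; "width": opening from 0.0 (shut) to 1.0 (fully open); "grip_force": force on a finger pad.
Only numpy, scipy, OpenCV 4.12 (cv2) and the standard library are available. Lean on these libraries where they do the work, as an engineer would, in place of code of your own. Each camera call takes 0.05 s, during which the arm holds its last target. There are 200 camera calls.

## Working session

There is one attempt and no reset: what is moved stays moved. The work goes in short steps, Python scripts to look and compute and a tool call to move; the robot and the scene stay as the last step left them, time stands still between calls to the robot, and variables do not carry over. Pictures are saved under pics/ and viewed, at most 10 in all, crops included, and the job is handed in when it is done.

Besides the shell and the picture viewer there is one more tool, called after "Request:" as a command line: name --pt "numbers of a row" for each row, then --argument value for the rest. move_arm: Moves the arm, as the interface text tells. Its arguments: {"type":"object","properties":{"series":{"type":"array","items":{"type":"array","items":{"type":"number"}}},"grip":{"type":"number"},"force":{"type":"number"}},"required":["series"]}

```bash
mkdir -p pics
cat > h.py <<'E'
import numpy as np, cv2
from rig import env
def snap(n,f):
    s=env.snapshot(n); cv2.imwrite(f,cv2.cvtColor(s["image"],cv2.COLOR_RGB2BGR)); np.savez(''+n+'.npz',K=s["camera_matrix"],P=s["pose"]); return s
def ray(n,u,v):
    d=np.load(''+n+'.npz');K,P=d['K'],d['P']
    c=np.linalg.inv(K)@[u,v,1]; r=P[:3,:3]@(c*[1,-1,-1]); return P[:3,3],r
def atz(n,u,v,z):
    o,r=ray(n,u,v); return o+r*(z-o[2])/r[2]
def proj(n,p):
    d=np.load(''+n+'.npz');K,P=d['K'],d['P']
    c=P[:3,:3].T@(np.array(p)-P[:3,3]); q=K@(c*[1,-1,-1]); return q[:2]/q[2]
E
python3 - <<'E'
from h import *
for n in("scene","top"):
    s=snap(n,f"pics/{n}0.png"); print(s["camera_matrix"],s["pose"].round(3),[k for k in s])
print(env.get_state(),env.tcp_to_grasp)
E
```

```text
[[435.60368272   0.         319.41770488]
 [  0.         435.60368272 235.67746818]
 [  0.           0.           1.        ]] [[-6.56e-01  7.15e-01 -2.40e-01  2.88e-01]
 [-7.54e-01 -6.23e-01  2.07e-01  2.37e-01]
 [-1.00e-03  3.17e-01  9.49e-01  1.24e+00]
 [ 0.00e+00  0.00e+00  0.00e+00  1.00e+00]] ['image', 'camera_matrix', 'pose']
[[559.36554988   0.         314.58025279]
 [  0.         559.36554988 240.32483534]
 [  0.           0.           1.        ]] [[ 0.015  0.994 -0.108  0.374]
 [-1.     0.014 -0.004  0.   ]
 [-0.002  0.108  0.994  1.558]
 [ 0.     0.     0.     1.   ]] ['image', 'camera_matrix', 'pose']
{'t': 0.1, 'joint_positions': array([ 8.90695075e-01,  3.81141351e-01,  1.29814923e+00, -3.89443287e-05,
        1.46357593e+00, -2.15312243e-01]), 'joint_velocities': array([-1.15438029e-03, -2.39783096e-03, -4.89188029e-03,  9.71189982e-05,
       -3.23366414e-04, -3.30266453e-03]), 'joint_torque': array([ 3.43795655e-03, -4.38652182e+01, -2.24913704e+01,  7.14854384e-02,
        3.42033897e-02, -9.37393565e-05]), 'tool_pos': array([0.24637191, 0.49142899, 0.21500474]), 'tcp_rot': array([-7.23409419e-01, -3.05663779e+00,  1.82978050e-03]), 'wrist_force': array([ 0.7429619 , -0.04148834,  0.13937922]), 'wrist_torque': array([-0.00324748, -0.02203381, -0.03504258]), 'grip_force': 0.0, 'width': 0.999553727706903} 0.0187
```

View pics/scene0.png

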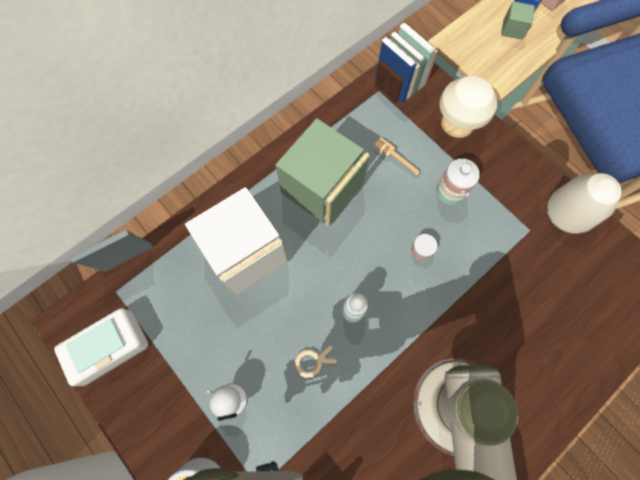

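View pics/top0.png

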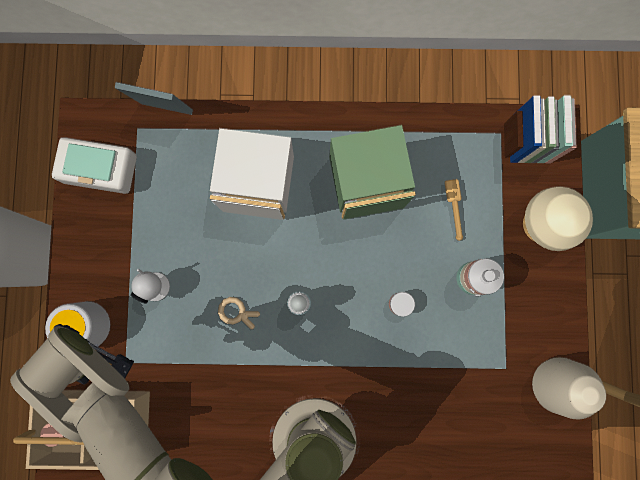

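Scene view: sage cupboard at (322,170), white at (235,240). Top view: sage at about (372,170), white at (250,170), and the bottle at (299,302) and jar at (402,303) in front. I'll enlarge the sage cupboard.

Run:
```python
import cv2
a=cv2.imread('pics/top0.png')[110:230,310:430]
b=cv2.imread('pics/scene0.png')[110:230,265:385]
import numpy as np
cv2.imwrite('pics/c.png',np.hstack([cv2.resize(x,(400,400)[::1],interpolation=cv2.INTER_CUBIC) if 0 else cv2.resize(x,None,fx=3.3333,fy=3.3333,interpolation=cv2.INTER_CUBIC) for x in(a,b)]))
```

```text
(no output)
```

View pics/c.png

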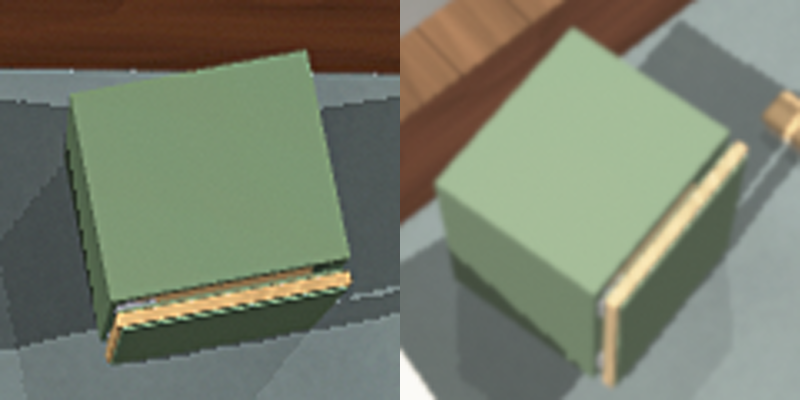

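```bash
cat >> h.py <<'E'
def box(x,y,w,l):
    c,s=np.cos(w),np.sin(w); return np.array([x,y,0])+np.array(l)@np.array([[c,s,0],[-s,c,0],[0,0,1]])
E
python3 - <<'E'
from h import *
from scipy.optimize import least_squares
t=[(331.3,138.5),(401.8,125.3),(414.7,187.4),(343.9,200.9)]
s=[(276.1,165.2),(316.9,118.1),(363.4,149.3),(322,197)]
L=np.array([[.08,.09,.2],[.08,-.09,.2],[-.08,-.09,.2],[-.08,.09,.2]])
def f(p):
    q=box(*p[:3],L)+[0,0,p[3]]
    return np.r_[[proj('top',a)-b for a,b in zip(q,t)],[proj('scene',a)-b for a,b in zip(q,s)]].ravel()
r=least_squares(f,[.6,-.1,.2,0]);print(r.x,r.fun.round(1))
p=r.x[:3];np.save('pose.npy',p)
print('press',box(*p,[-.102,-.088+.0+.026,.168]),'edge',box(*p,[-.086,-.088,.198]),'hinge',box(*p,[-.086,.088,.198]))
for n,u,v,z in [('bottle',299,300,.15),('jar',402,303,.05),('disp',487,274,.15),('mon',150,284,.1),('brush',456,190,.02),('brushend',460,237,.02),('wL',210,205,.2),('wR',282,213,.2)]: print(n,atz('top',u,v,z).round(3))
E
```

```text
[ 7.17695174e-01 -1.36349061e-01  2.00338358e-01 -3.93668654e-04] [-0.  -0.4  0.2 -0.2  0.4 -0.4 -0.4 -0.5 -0.6 -0.5 -0.2  0.2  0.4  0.2
  1.3  1.4]
press [ 0.6300733  -0.21740711  0.168     ] edge [ 0.65092732 -0.23970308  0.198     ] hinge [ 0.61590315 -0.0672232   0.198     ]
bottle [0.376 0.043 0.15 ]
jar [ 0.372 -0.23   0.05 ]
disp [ 0.448 -0.429  0.15 ]
mon [0.412 0.432 0.1  ]
brush [ 0.688 -0.386  0.02 ]
brushend [ 0.556 -0.396  0.02 ]
wL [0.605 0.264 0.2  ]
wR [0.588 0.087 0.2  ]
```

The fit is good to about 1 px: yaw is 0.2 and the door's free edge is at (0.65, -0.24). First I'll close the fingers and yaw so that tool x points along the cupboard's +x and tool y along its -y.

Request:
move_arm --pt "0 0 0 0.146" --pt "0 0 0 0.146" --pt "0 0 0 0.146" --pt "0 0 0 0.146" --pt "0 0 0 0.146" --pt "0 0 0 0.146" --pt "0 0 0 0.146" --pt "0 0 0 0.146" --pt "0 0 0 0.146" --pt "0 0 0 0.146" --pt "0 0 0 0.146" --pt "0 0 0 0.146" --pt "0 0 0 0.146" --pt "0 0 0 0.146" --pt "0 0 0 0.146" --pt "0 0 0 0.146" --pt "0 0 0 0.146" --grip 1 --force 5

```text
t: 1.8
tool_pos: [0.2464, 0.4915, 0.2152]
tcp_rot: [3.127, 0.296, -0.001]
wrist_force: [0.1, -0.2, 0.3]
width: 0.006
grip_force: 0.0
```

```bash
cat >> h.py <<'E'
from scipy.spatial.transform import Rotation as R
def st():
    s=env.get_state(); p=np.load('pose.npy'); c,w=np.cos(p[2]),np.sin(p[2])
    T=R.from_rotvec(s['tcp_rot']).as_matrix(); d=s['tool_pos']-[p[0],p[1],0]
    b=np.array([[c,w,0],[-w,c,0],[0,0,1]])
    print('t',round(s['t'],2),'tcp',s['tool_pos'].round(4),'box',(b@d).round(4),'tool in box',(b@T).round(2).tolist(),'F box',(b@s['wrist_force']).round(2),'w',round(s['width'],3),'gf',s['grip_force'],'q',s['joint_positions'].round(2))
    return s,b,T
E
python3 -c "from h import *;st()"
```

```text
t 1.8 tcp [0.2464 0.4915 0.2152] box [-0.3369  0.7091  0.2152] tool in box [[1.0, -0.01, -0.0], [-0.01, -1.0, -0.0], [-0.0, 0.0, -1.0]] F box [ 0.11 -0.21  0.28] w 0.006 gf 0.0 q [0.89 0.38 1.3  0.   1.46 2.27]
```

Request:
move_arm --pt "0.008 0.02 0 0" --pt "0.008 0.038 0 0" --pt "0.008 0.04 0 0" --pt "0.008 0.04 0 0" --pt "0.008 0.04 0 0" --pt "0.008 0.04 0 0" --pt "0.008 0.04 0 0" --pt "0.009 0.04 0 0" --pt "0.009 0.04 0 0" --pt "0.009 0.04 0 0" --pt "0.009 0.04 0 0" --pt "0.009 0.04 0 0" --pt "0.009 0.04 0 0" --pt "0.009 0.04 0 0" --pt "0.009 0.04 0 0" --pt "0.009 0.04 0 0" --pt "0.009 0.04 0 0" --pt "0.009 0.04 0 0" --pt "0.009 0.04 0 0" --pt "0.008 0.033 0 0"

```text
t: 3.8
tool_pos: [0.5648, -0.2335, 0.2149]
tcp_rot: [-3.126, -0.304, 0.001]
wrist_force: [-0.1, 0.9, 0.7]
width: 0.002
grip_force: 0.0
```

Request:
move_arm --pt "0 0 0.02 0" --pt "0 0 0.03 0" --pt "0 0 0.01 0" --pt "0 0 0 0"

```text
t: 4.2
tool_pos: [0.5639, -0.2311, 0.1543]
tcp_rot: [-3.125, -0.305, 0.004]
wrist_force: [-0.3, -0.8, 0.6]
width: 0.004
grip_force: 0.0
```

```bash
python3 -c "from h import *;st()"
```

```text
t 4.2 tcp [ 0.5639 -0.2311  0.1543] box [-0.1695 -0.0622  0.1543] tool in box [[1.0, -0.01, -0.0], [-0.01, -1.0, 0.0], [-0.0, -0.0, -1.0]] F box [-0.46 -0.74  0.59] w 0.004 gf 0.0 q [-0.58  0.53  1.22 -0.    1.39  0.79]
```

Request:
move_arm --pt "0.015 0 0 0" --pt "0.015 0 0 0" --pt "0.01 0 0 0" --pt "0.005 0 0 0" --pt "0.002 0 0 0" --pt "0.002 0 0 0" --pt "0.002 0 0 0" --pt "0 0 0 0"

```text
t: 5.0
tool_pos: [0.6145, -0.2217, 0.1556]
tcp_rot: [3.127, 0.305, 0.0]
wrist_force: [-0.4, -0.1, -0.5]
width: 0.001
grip_force: 0.0
```

Request:
move_arm --pt "0.001 0 0 0" --pt "0.001 0 0 0" --pt "0.001 0 0 0" --pt "0.001 0 0 0" --pt "0 0 0 0"

```text
t: 5.5
tool_pos: [0.6186, -0.2208, 0.1555]
tcp_rot: [-3.127, -0.306, -0.0]
wrist_force: [-0.7, 0.4, 0.5]
width: 0.009
grip_force: 0.0
```

Request:
move_arm --pt "0.001 0 0 0" --pt "0.001 0 0 0" --pt "0.001 0 0 0" --pt "0 0 0 0"

```text
t: 5.9
tool_pos: [0.6214, -0.2203, 0.1556]
tcp_rot: [3.127, 0.305, -0.0]
wrist_force: [-1.2, -0.9, 1.1]
width: 0.003
grip_force: 0.5
```

Request:
move_arm --pt "0.001 0 0 0" --pt "0.001 0 0 0" --pt "0 0 0 0"

```text
t: 6.2
tool_pos: [0.6233, -0.2201, 0.1556]
tcp_rot: [3.126, 0.305, -0.001]
wrist_force: [-2.3, -2.0, 0.8]
width: 0.006
grip_force: 1.7
```

Request:
move_arm --pt "0.001 0 0 0" --pt "0.001 0 0 0" --pt "0 0 0 0"

```text
t: 6.5
tool_pos: [0.6254, -0.2198, 0.1555]
tcp_rot: [3.126, 0.305, 0.0]
wrist_force: [-3.3, -3.6, 0.6]
width: 0.005
grip_force: 1.7
```

Request:
move_arm --pt "0.001 0 0 0" --pt "0.001 0 0 0" --pt "0 0 0 0"

```text
t: 6.8
tool_pos: [0.6255, -0.2198, 0.1555]
tcp_rot: [3.127, 0.304, -0.007]
wrist_force: [-13.3, -6.3, 3.4]
width: 0.004
grip_force: 6.8
```

The inner stop has been reached at about 14 N. I'll draw back 120 mm.

Request:
move_arm --pt "-0.003 0 0 0" --pt "-0.01 0 0 0" --pt "-0.02 0 0 0" --pt "-0.03 0 0 0" --pt "-0.03 0 0 0" --pt "-0.03 0 0 0" --pt "-0.01 0 0 0" --pt "0 0 0 0" --pt "0 0 0 0" --pt "0 0 0 0"

```text
t: 7.8
tool_pos: [0.4978, -0.2446, 0.1554]
tcp_rot: [3.127, 0.307, 0.001]
wrist_force: [-0.8, -0.4, -0.1]
width: 0.009
grip_force: 0.0
```

Run:
```python
from h import *
st()
ims=[]
for n,(a,b) in(("top",(110,310)),("scene",(110,265))):
    s=snap(n,f"pics/{n}1.png"); ims.append(cv2.resize(cv2.imread(f"pics/{n}1.png")[a:a+130,b:b+130],(400,400),interpolation=cv2.INTER_CUBIC))
cv2.imwrite('pics/c1.png',np.hstack(ims))
```

```text
t 7.8 tcp [ 0.4978 -0.2446  0.1554] box [-0.237  -0.0624  0.1554] tool in box [[1.0, -0.0, 0.0], [-0.0, -1.0, -0.0], [0.0, 0.0, -1.0]] F box [-0.83 -0.22 -0.07] w 0.009 gf 0.0 q [-0.67  0.44  1.39  0.    1.32  0.7 ]
```

View pics/c1.png

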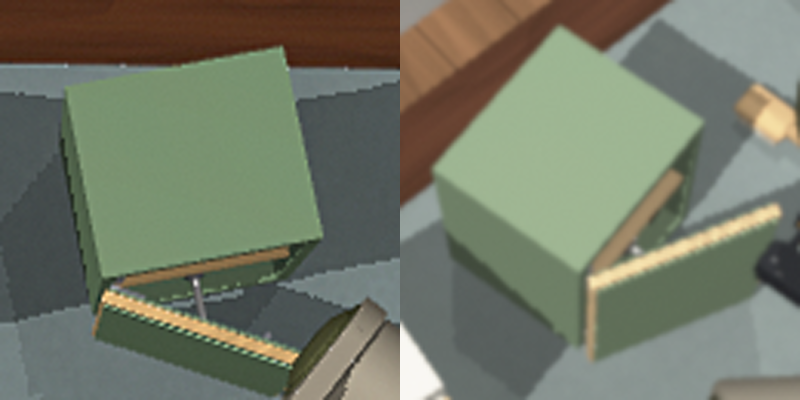

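The door stands ajar, with its free corner at about scene crop (772,202). I'll raise the tool clear and work out the angle at the same time.

Request:
move_arm --pt "0 0 -0.03 0" --pt "0 0 -0.03 0" --pt "0 0 -0.025 0" --pt "0 0 0 0"

```text
t: 8.3
tool_pos: [0.4982, -0.2453, 0.2437]
tcp_rot: [3.122, 0.306, 0.007]
wrist_force: [0.3, -0.2, -0.6]
width: 0.004
grip_force: 0.0
```

Run:
```python
from h import *
st();p=np.load('pose.npy')
for th in (.35,.4,.45,.5):
  q=[-.086-.176*np.sin(th),.088-.176*np.cos(th),.198]; x=proj('scene',box(*p,q)); print(th,(x-[265,110])*400/130+[400,0])
```

```text
t 8.3 tcp [ 0.4982 -0.2453  0.2437] box [-0.2368 -0.0631  0.2437] tool in box [[1.0, -0.0, 0.0], [-0.0, -1.0, -0.0], [0.0, 0.0, -1.0]] F box [ 0.22 -0.28 -0.64] w 0.004 gf 0.0 q [-0.67  0.37  1.23  0.    1.53  0.7 ]
0.35 [757.5978519  174.12456789]
0.4 [763.24520766 181.96913552]
0.45 [768.48376733 190.07402205]
0.5 [773.29866575 198.42194642]
```

Request:
move_arm --pt "0.02 0 0 0" --pt "0.04 0 0 0" --pt "0.04 0 0 0" --pt "0.02 0 0 0" --pt "0 0 0 0" --pt "0 0 0.01 0" --pt "0 0 0.02 0" --pt "0 0 0.02 0" --pt "0 0 0 0"

```text
t: 9.2
tool_pos: [0.6123, -0.2214, 0.1874]
tcp_rot: [-3.123, -0.304, 0.008]
wrist_force: [-0.7, -0.1, 0.5]
width: 0.005
grip_force: 0.0
```

Run:
```python
from h import *
st()
ims=[]
for n,(a,b) in(("top",(110,310)),("scene",(110,265))):
    s=snap(n,f"pics/{n}2.png"); ims.append(cv2.resize(cv2.imread(f"pics/{n}2.png")[a:a+130,b:b+130],(400,400),interpolation=cv2.INTER_CUBIC))
cv2.imwrite('pics/c2.png',np.hstack(ims))
```

```text
t 9.2 tcp [ 0.6123 -0.2214  0.1874] box [-0.1202 -0.0624  0.1874] tool in box [[1.0, -0.01, -0.0], [-0.01, -1.0, 0.0], [-0.0, -0.0, -1.0]] F box [-0.73  0.02  0.48] w 0.005 gf 0.0 q [-0.53  0.58  1.03 -0.    1.54  0.85]
```

View pics/c2.png

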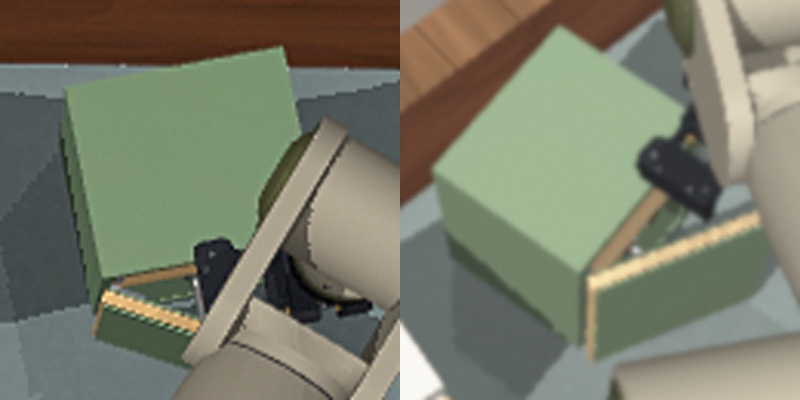

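Nothing is touching (0.5 N). I'll lower the tool, then turn it parallel to the door.

Request:
move_arm --pt "0 0 0.015 0" --pt "0 0 0.017 0" --pt "0 0 0 0.12" --pt "0 0 0 0.13" --pt "0 0 0 0.13" --pt "0 0 0 0.12" --pt "0 0 0 0"

```text
t: 10.0
tool_pos: [0.6146, -0.222, 0.1599]
tcp_rot: [3.104, -0.479, 0.003]
wrist_force: [-0.5, -0.3, -0.7]
width: 0.005
grip_force: 0.0
```

Request:
move_arm --pt "-0.005 0 0 0" --pt "-0.007 0 0 0" --pt "-0.007 0 0 0" --pt "-0.006 0 0 0" --pt "-0.003 0 0 0" --pt "0 0 0 0"

```text
t: 10.6
tool_pos: [0.5875, -0.2131, 0.1588]
tcp_rot: [3.105, -0.477, 0.0]
wrist_force: [-0.6, -0.2, -0.0]
width: 0.005
grip_force: 0.0
```

```bash
python3 -c "
from h import *
s,b,T=st(); v=b@(s['tool_pos']-[*np.load('pose.npy')[:2],0])-[-.086,.088,0]; print('pol',np.hypot(v[0],v[1]),np.arctan2(-v[0],-v[1]))"
```

```text
t 10.6 tcp [ 0.5875 -0.2131  0.1588] box [-0.1429 -0.0493  0.1588] tool in box [[0.88, -0.48, 0.0], [-0.48, -0.88, -0.0], [0.0, 0.0, -1.0]] F box [-0.61 -0.04 -0.02] w 0.005 gf 0.0 q [-0.54  0.55  1.17 -0.    1.42  1.34]
pol 0.14861867567089973 0.39258501714566263
```

Request:
move_arm --pt "-0.0074 0.0006 0 0.05" --pt "-0.0074 0.0006 0 0.05" --pt "-0.0074 0.0006 0 0.05" --pt "-0.0074 0.0006 0 0.05" --pt "-0.0074 0.0006 0 0.05" --pt "-0.0074 0.0006 0 0.05" --pt "-0.0074 0.0006 0 0.05" --pt "-0.0074 0.0006 0 0.05" --pt "-0.0074 0.0006 0 0.05" --pt "-0.0074 0.0006 0 0.05" --pt "-0.0074 0.0006 0 0.05"

```text
t: 11.7
tool_pos: [0.516, -0.1764, 0.1586]
tcp_rot: [2.857, -1.306, 0.001]
wrist_force: [-0.2, 0.4, -0.5]
width: 0.006
grip_force: 0.1
```

```bash
python3 -c "
from h import *
s,b,T=st(); v=b@(s['tool_pos']-[*np.load('pose.npy')[:2],0])-[-.086,.088,0]; print('pol',np.hypot(v[0],v[1]),np.arctan2(-v[0],-v[1]))"
```

```text
t 11.7 tcp [ 0.516  -0.1764  0.1586] box [-0.2056  0.0009  0.1586] tool in box [[0.49, -0.87, 0.0], [-0.87, -0.49, -0.0], [0.0, -0.0, -1.0]] F box [-0.09  0.45 -0.45] w 0.006 gf 0.13179553672671318 q [-0.55  0.42  1.41 -0.    1.31  1.88]
pol 0.14795472802142645 0.9412056191725376
```

Request:
move_arm --pt "-0.0074 0.0006 0 0.05" --pt "-0.0074 0.0006 0 0.05" --pt "-0.0074 0.0006 0 0.05" --pt "-0.0074 0.0006 0 0.05" --pt "-0.0074 0.0006 0 0.05" --pt "-0.0074 0.0006 0 0.05" --pt "-0.0074 0.0006 0 0.05" --pt "-0.0074 0.0006 0 0.05" --pt "-0.0074 0.0006 0 0.05" --pt "-0.005 0.0004 0 0.03" --pt "-0.003 0 0 0.02" --pt "0 0 0 0"

```text
t: 12.9
tool_pos: [0.4766, -0.1137, 0.1586]
tcp_rot: [-2.448, 1.969, -0.0]
wrist_force: [0.1, -0.2, 0.5]
width: 0.008
grip_force: 0.0
```

Run:
```python
from h import *
s,b,T=st(); v=b@(s['tool_pos']-[*np.load('pose.npy')[:2],0])-[-.086,.088,0]; print('pol',np.hypot(v[0],v[1]),np.arctan2(-v[0],-v[1]))
ims=[]
for n,(a,b) in(("top",(120,280)),("scene",(120,230))):
    s=snap(n,f"pics/{n}3.png"); ims.append(cv2.resize(cv2.imread(f"pics/{n}3.png")[a:a+160,b:b+160],(400,400),interpolation=cv2.INTER_CUBIC))
cv2.imwrite('pics/c3.png',np.hstack(ims))
```

```text
t 12.9 tcp [ 0.4766 -0.1137  0.1586] box [-0.2318  0.0701  0.1586] tool in box [[0.02, -1.0, 0.0], [-1.0, -0.02, -0.0], [0.0, -0.0, -1.0]] F box [ 0.07 -0.25  0.54] w 0.008 gf 0.0 q [-0.48  0.33  1.56  0.    1.26  2.45]
pol 0.14689004338930067 1.4489443557950554
```

View pics/c3.png

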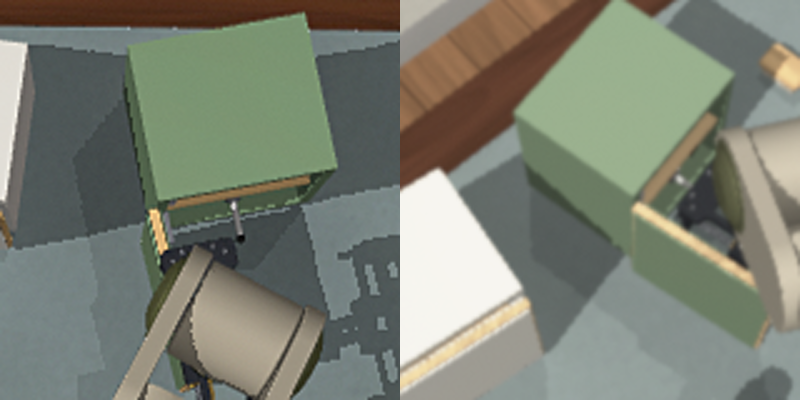

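The door is nearly square. I'll give it a small extra push, withdraw away from the inner face and lift.

Request:
move_arm --pt "-0.004 0 0 0.02" --pt "-0.003 0 0 0.02" --pt "0 0 0 0" --pt "0.005 0 0 0" --pt "0.015 0 0 0" --pt "0.03 0 0 0" --pt "0.03 0 0 0" --pt "0.03 0 0 0" --pt "0.01 0 -0.02 0" --pt "0 0 -0.04 0" --pt "0 0 -0.04 0" --pt "0 0 0 0"

```text
t: 14.2
tool_pos: [0.4974, -0.2276, 0.2637]
tcp_rot: [-2.407, 2.019, -0.016]
wrist_force: [0.8, -0.7, -2.0]
width: 0.012
grip_force: 0.0
```

Request:
move_arm --pt "0.04 0.02 0 0" --pt "0.04 0.03 0 0" --pt "0.04 0.03 0 0" --pt "0.02 0.02 0 0" --pt "0 0 0 0"

```text
t: 14.7
tool_pos: [0.4196, -0.3841, 0.2572]
tcp_rot: [2.402, -2.024, -0.002]
wrist_force: [0.3, 0.6, -0.2]
width: 0.006
grip_force: 0.0
```

Run:
```python
from h import *
st()
p=np.load('pose.npy');ims=[]
for n,(a,b) in(("top",(120,280)),("scene",(120,230))):
    s=snap(n,f"pics/{n}4.png"); ims.append(cv2.resize(cv2.imread(f"pics/{n}4.png")[a:a+160,b:b+160],(400,400),interpolation=cv2.INTER_CUBIC))
    for th in(1.45,1.51,1.57,1.63): print(n,th,[((proj(n,box(*p,[-.086-.176*np.sin(th)-k*np.cos(th),.088-.176*np.cos(th)+k*np.sin(th),.198]))-[b,a])*2.5).round() for k in(0,.016)])
cv2.imwrite('pics/c4.png',np.hstack(ims))
```

```text
t 14.7 tcp [ 0.4196 -0.3841  0.2572] box [-0.3414 -0.1835  0.2572] tool in box [[-0.03, -1.0, -0.0], [-1.0, 0.03, 0.0], [-0.0, 0.0, -1.0]] F box [ 0.43  0.57 -0.21] w 0.006 gf 0.0 q [-0.95  0.39  1.16 -0.    1.59  2.02]
top 1.45 [array([217., 377.]), array([202., 382.])]
top 1.51 [array([207., 380.]), array([191., 384.])]
top 1.57 [array([196., 382.]), array([180., 385.])]
top 1.63 [array([186., 384.]), array([169., 386.])]
scene 1.45 [array([389., 280.]), array([382., 293.])]
scene 1.51 [array([384., 288.]), array([376., 301.])]
scene 1.57 [array([378., 296.]), array([369., 308.])]
scene 1.63 [array([372., 304.]), array([362., 316.])]
```

View pics/c4.png

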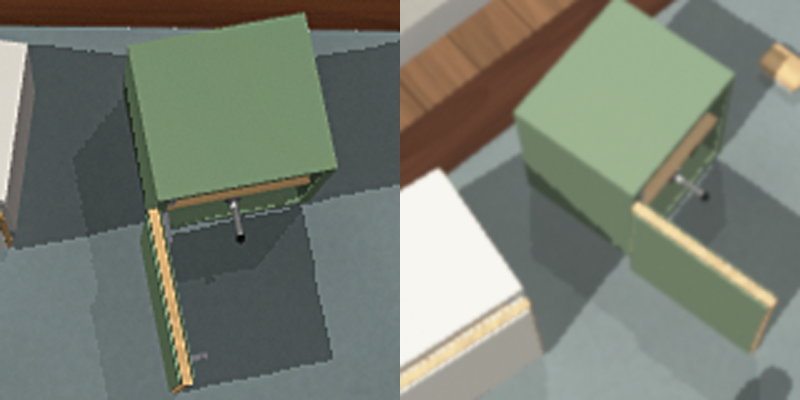

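View pics/top4.png

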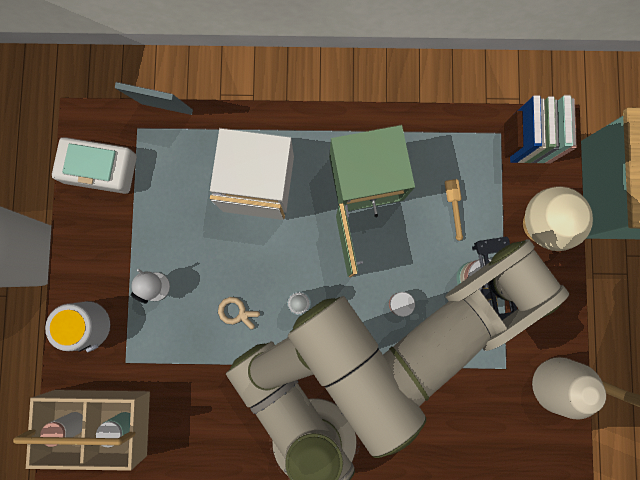

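The door corner is at crop (192,383) in the top view and (375,300) in the scene view, which puts the door at about 1.58 rad. Everything else is where it was, and the gripper is clear, about 100 mm above the dispenser.

```bash
python3 -c "
from rig import env
print(env.sign_off())"
```

```text
the job is handed in; nothing more can be done
None
```

The sage cupboard's door is open to about 1.58 rad (roughly square), the white cupboard is still shut, nothing was gripped or displaced, the gripper is clear of the door, and the job is handed in at about 15 s.

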